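# Snap the retaining clip onto the solder-reel spindle

### The arm

A 6-joint arm with a two-finger parallel gripper is mounted at the origin on a cart in front of the work surface, level with it; the furniture and walls round the work are solid. World frame = base frame: x ahead of the robot, y to its left, z up, the work surface at z = 0. Lengths are in mm, angles in rad, forces in N, time in s.
With the tool pointing down it reaches from about 275 to 750 mm from the base axis. Payload 10.2 kg.
Tool frame: the origin (TCP) lies at the very end of the fingers, on their centre line; the grasp point (between the pads) lies 19 mm behind it; z points along the fingers, y is the line along which they close (so a half turn about z gives the same grasp; the last joint's range is limited). The gripper opens to 85 mm and grips with 20 to 120 N. Pads are 22 mm wide; open, the fingers measure 114 mm over their backs; the gripper's body (76 mm by 85 mm) begins 54 mm behind the grasp point. The pads swing forward as they close: fully open they stand 13 mm farther back than shut.
Start: joints at [-0.223, 0.313, 1.498, -0, 1.331, -0.223], TCP at [525.006, -0.013, 210.094] pointing down, gripper open.
Joint ranges: [-2.94, 2.94], [-0.97, 2.17], [0.19, 2.56], [-1.23, 4.37], [0.02, 3.11], [-2.88, 2.88]. Speed limits (rad/s): [2.39, 2.39, 3.01, 3.14, 3.14, 3.14].

### API

Orientations are given as a unit quaternion [w, x, y, z].
In Python, from rig import ctrl gives the robot as it stands.
- The arm moves only by the shell command python3 -m pendant 'ROWS' [FORCE]. ROWS is JSON, a list that holds one entry, the list of rows, each a list of 5 numbers: the shift along the tool's x, y, z normalised to -1 to 1, where 1 is 200 mm, then the turn about the tool's z normalised to -1 to 1, where 1 is pi rad, then the opening, from 0 (shut) to 1 (fully open). In form: [[[dx, dy, dz, spin, hand], ...]]. A call has 1 to 12 rows; each row is the pose to reach, as a shift and turn from the pose commanded when the call began, along the tool's axes at that moment, turning the shorter way round; what a row does not reach only later rows make up. A row lasts 1/10 s, in which the tool goes at most 50 mm and 8.59 degrees, less where a joint would pass 70% of its speed; a pose out of reach is approached as far as the arm can. A call with a number of a shift or a turn outside -1 to 1 is refused whole. A call with a gripper value outside its range is refused whole. The fingers move at their own pace and stop on an object; FORCE is the grip in N (left out, the last holds). Time passes only in rows, so rows that repeat a pose let the fingers close. It gives the time, the measured TCP pose, the force, the opening and the grip force at its end, in the units of the state.
- ctrl.sense(): the state, without advancing time (a new reading comes with each control period).
- ctrl.capture(name): name is "scene" or "side" or "wrist"; returns (picture, depth): 420x560x3 uint8, blue, green, red; 420x560 float32, mm along the optical axis (not along the pixel's ray), 0 where there is no reading.
- ctrl.get_calibration(name): a dict with "K" (3x3 intrinsics, pixels), "D" ([k1, k2, p1, p2, k3] as OpenCV has them; the pictures are not rectified), "origin" and "rotation" of the camera in the world. Camera axes: x right, y down, z forward; pixel columns grow to the right and rows downward; lengths in mm; the calibration is good to about 2 mm. A picture is of the moment at which its call begins: read the wrist's pose just before it. get_calibration takes no time and is no camera call; for the wrist camera it gives the pose at the moment of the call.
- ctrl.finish_job(): hands the job in; it is judged then, once.
The state is a dict: "time_s": time; "joints": joint angles; "dq": joint speeds; "tau": joint torques, N m; "eef_pos": TCP position; "ee_rot": TCP orientation; "force": force on the tool from outside, world axes, zero at the start; "wrist_torque": the same for the moment, N m; "grip_width": opening from 0.0 (shut) to 1.0 (fully open); "grip_force": force on a finger pad.
Only numpy, scipy, OpenCV 4.12 (cv2) and the standard library are available. Lean on these libraries where they do the work, as an engineer would, in place of code of your own. Each camera call takes 0.05 s, during which the arm holds its last target. There are 200 camera calls.

### The job

The solder reel on the stand has lost its retainer. Take the spring clip with the orange grip, push it sideways into the groove under the spindle's head until it snaps fully home, and let go of it. Push gently, so that clip and spindle are not forced, and leave the other things on the bench alone.

Things in the scene. Friction and masses are not known exactly. Their poses are not given: they have to be found in the camera images.
- stand: Fixed reel stand: dark round foot (96 mm diameter, 10 mm high) with a blue solder reel (58 mm, top 50 mm above the bench, wire tail to 41 mm from the axis) and an aluminium spindle standing up through it. Origin: on the spindle's axis at bench level; z up. The spindle's height was set by hand and differs every time: its flat end is 81.5 to 105.5 mm above the bench; no reading gives it, it must be felt.
- spindle_axis (a point): Point on the spindle's axis 50 mm above the bench, fixed to the stand (it does not follow the spindle's height). Spindle from its flat end down: head 26 mm diameter, 14 mm high; groove 7.5 mm high, core 17 mm diameter, open all round (the clip may come from any side); collar 26 mm. A clip centred in the groove has its underside 20.25 mm below the flat end, 1.25 mm play up or down.
- clip: Steel spring clip, a flat fork 62 mm long, 29 mm wide, 5 mm thick, about 46 g, flat on the bench, grip up. Origin: throat centre, at the underside; on the spindle's axis when home. x points out of the fork's mouth (the way it is pushed), z up. Plate from x = -53 to -9 mm, its underside handy for feeling the spindle's end; its front edge stops hard on the groove's core.
- clip_mouth (a point): Midway between the nubs inside the two sprung arm tips: 7 mm ahead of the clip's origin, 2.5 mm above its underside. Arms 19 mm apart inside, 12.6 mm between the nubs, tips end at x = +9.5 mm. Pushing on takes about 8 to 15 N until the nubs pass the core and spring shut behind it. More than 30 N between clip and stand counts as forcing it.
- clip_grip (a point): Middle of the orange upright grip post, 44 mm behind the clip's origin and 21 mm above its underside; axes as the clip's. The post is 14 mm along x, 12 mm along y, and stands from 5 to 36 mm above the underside.
- clip_left (a joint): Opening of the clip's arm on its +y side, rad: 0 shut (at rest), grows as the arm is spread, stop at 0.25. About 0.12 while the nubs pass the core, back to 0 when home.
- clip_right (a joint): The same for the arm on the clip's -y side.
- battery_9v: Orange and black block battery, 50x27x18 mm, a bystander. Origin: its underside.
- wick_reel: Small flat yellow reel, 50 mm across, 9 mm high, a bystander. Origin: its underside.
Things that resemble listed ones, but are neither listed nor needed, are in the scene too. There is more than one size of the clip; the one meant has the size given above.

How it is judged (in metres and radians):
On the way, in this order (a step that is already met when the one before it is completed fails the run):
1. the clip is picked up off the bench (height (world z) of clip above 0.03 m), for 0.2 s.
2. the clip is home in the groove, its arms shut round the core (horizontal distance between clip and stand below 0.002 m and value of joint each of clip_left, clip_right below 0.05 rad and height (world z) of clip between 0.057 and 0.088 m), for 0.2 s.
At the end, for the whole second after the job is handed in: The clip sits in the spindle's groove: its throat centre within 2 mm of the spindle's axis, both arms shut (under 0.05 rad), its underside 57 to 88 mm above the bench (the span of the groove over all spindle heights), tilted less than 0.2 rad, at rest and released (all of step 2 and angle between clip's own z axis and vertical below 0.2 rad and linear speed of clip below 0.02 m/s and contact force between the fingers and clip below 0.1 N); the robot touches nothing.
It fails at once if the clip is forced: more than 30 N between clip and stand (contact force between clip and stand above 30 N).
It fails at once if a bystander is moved by more than 20 mm (distance of any of battery_9v, wick_reel from where it was at the start of the episode above 0.02 m).
It also fails if it takes over 45 s, if anything falls off the work surface, if the arm or the gripper's body presses on something with over 40 N, if the wrist force passes 120 N, or if a joint passes its speed limit or range.

## Working session

There is one attempt and no reset: what is moved stays moved. The work goes in short steps, Python scripts to look and compute and a shell command to move; the robot and the scene stay as the last step left them, time stands still between calls to the robot, and variables do not carry over. Pictures are saved under pics/ and viewed, at most 10 in all, crops included, and the job is handed in when it is done.

```bash
ls; mkdir -p pics; python3 - <<'E'
from rig import ctrl
import cv2,numpy as np
s=ctrl.sense(); print(s)
ims=[]
for n in ("scene","side"):
    p,d=ctrl.capture(n); np.savez(f"{n}.npz",p=p,d=d); cv2.imwrite(f"pics/{n}.png",p)
    c=ctrl.get_calibration(n); print(n,c)
E
```

```text
pics
{'time_s': 0.0, 'joints': array([-2.23411494e-01,  3.13475872e-01,  1.49846329e+00, -1.34842084e-05,
        1.33101006e+00, -2.23397059e-01]), 'dq': array([ 9.75851539e-04,  1.92499114e-03, -6.20106110e-04, -6.20356023e-05,
       -1.06162013e-03,  6.96968166e-04]), 'tau': array([-5.78409599e-04, -4.12261176e+01, -2.59742296e+01, -3.58453699e-04,
        4.11797926e-03, -1.23038126e-05]), 'eef_pos': array([5.24702501e+02, 4.56785726e-02, 2.09512000e+02]), 'ee_rot': array([-5.70467564e-04,  7.07110587e-01,  7.07102650e-01, -3.66979212e-04]), 'force': array([ 0.17364585, -0.26432663, -0.31439861]), 'wrist_torque': array([-0.00448208,  0.04588215, -0.05910026]), 'grip_force': 0.0, 'grip_width': 1.0012472205426146}
scene {'K': array([[544.7063264 ,   0.        , 284.74766552],
       [  0.        , 544.7063264 , 222.01246317],
       [  0.        ,   0.        ,   1.        ]]), 'D': array([0.00166119, 0.        , 0.        , 0.        , 0.        ]), 'origin': array([ 26.32231669, 631.61190766, 933.69481959]), 'rotation': array([ 0.12860256, -0.31742034,  0.87779785, -0.33492783])}
side {'K': array([[506.43312714,   0.        , 285.68628122],
       [  0.        , 506.43312714, 212.40512226],
       [  0.        ,   0.        ,   1.        ]]), 'D': array([-0.04451499,  0.        ,  0.        ,  0.        ,  0.        ]), 'origin': array([ 315.64283326, -863.47448482,  821.04144654]), 'rotation': array([-0.42267345,  0.89720669, -0.11108259,  0.0634662 ])}
```

View pics/scene.png

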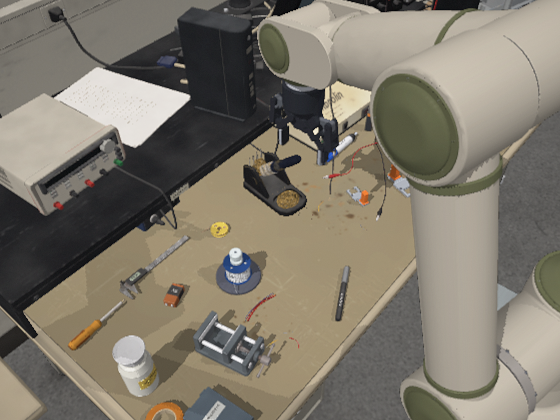

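View pics/side.png

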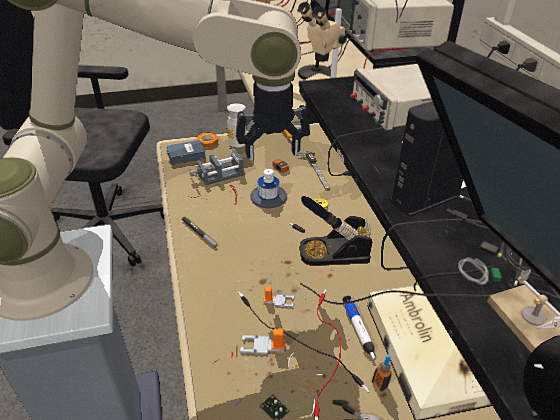

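The scene view shows the stand at (237,268), with the yellow reel at (220,229) and the battery at (174,295). In the side view the two clips are at (280,298), small, and (262,343), larger, and the stand is at (268,188). I'll measure these next.

```bash
cat > h.py <<'E'
from rig import ctrl
import cv2,numpy as np
from scipy.spatial.transform import Rotation as R
def rot(q): return R.from_quat([q[1],q[2],q[3],q[0]]).as_matrix()
def cloud(d,c):
    h,w=d.shape; u,v=np.meshgrid(np.arange(w),np.arange(h))
    n=cv2.undistortPoints(np.stack([u,v],-1).reshape(-1,1,2).astype(float),c["K"],c["D"]).reshape(h,w,2)
    P=np.dstack([n,np.ones((h,w))])*d[...,None]
    W=P@rot(c["rotation"]).T+c["origin"]; W[d<=0]=np.nan
    return W
E
python3 - <<'E'
from h import *
for n in ("side","scene"):
    z=np.load(n+".npz"); p=z["p"]; W=cloud(z["d"],ctrl.get_calibration(n))
    hsv=cv2.cvtColor(p,cv2.COLOR_BGR2HSV)
    org=((hsv[...,0]<18)&(hsv[...,1]>170)&(hsv[...,2]>120)).astype(np.uint8)
    k,l,st,ce=cv2.connectedComponentsWithStats(org)
    for i in range(1,k):
        if st[i,4]>25:
            q=W[l==i]; print(n,"orange",ce[i].round(),st[i,4],np.nanmedian(q,0).round(1),np.nanpercentile(q,5,0).round(),np.nanpercentile(q,95,0).round())
    boxes={"side":{"small":(255,280,305,312),"big":(232,322,295,362),"stand":(245,160,295,215)},"scene":{"stand":(212,240,265,297),"clips":(340,160,412,210)}}[n]
    for b,(x0,y0,x1,y1) in boxes.items():
        q=W[y0:y1,x0:x1].reshape(-1,3); hs=hsv[y0:y1,x0:x1].reshape(-1,3)
        if b=="stand":
            for lo,hi in ((4,16),(46,55),(58,200)):
                m=(q[:,2]>lo)&(q[:,2]<hi); r=q[m]; print(n,b,lo,m.sum(),r.min(0).round(),r.max(0).round(),r.mean(0).round(1))
        else:
            m=(q[:,2]>-5)&(q[:,2]<12)&(hs[:,1]<60)&(hs[:,2]>110); r=q[m][:,:2].astype(np.float32)
            print(n,b,m.sum(),cv2.minAreaRect(r),q[m][:,2].mean())
E
```

```text
side orange [287. 134.] 38 [680.8 451.7  15.5] [677. 434.   8.] [689. 474.  19.]
side orange [208. 139.] 116 [440.5 478.7  14.7] [410. 452.   4.] [464. 510.  18.]
side orange [268. 294.] 109 [ 473.4 -177.8   23.3] [ 467. -181.    6.] [ 481. -169.   37.]
side orange [321. 298.] 26 [ 583.7 -202.6    8. ] [ 576. -210.    6.] [ 590. -193.   11.]
side orange [278. 339.] 235 [ 464.5 -298.7   29.9] [ 455. -303.    7.] [ 478. -285.   49.]
side orange [381. 376.] 104 [ 620.4 -424.2   44.2] [ 616. -429.    3.] [ 630. -413.   53.]
side orange [316. 409.] 55 [ 497.8 -440.6    8. ] [ 492. -451.    5.] [ 503. -427.   11.]
side small 196 ((494.92303466796875, -178.9267120361328), (39.907691955566406, 65.79875946044922), 70.2838363647461) 4.070004711189833
side big 484 ((445.05560302734375, -287.2721862792969), (51.87803649902344, 106.21058654785156), 64.44206237792969) 5.490912536164714
side stand 4 507 [495.  95.   4.] [641. 344.  16.] [561.2 176.9   9.5]
side stand 46 174 [527. 141.  46.] [583. 199.  55.] [553.2 167.8  49.7]
side stand 58 116 [542. 157.  58.] [568. 186.  85.] [553.6 168.1  74.2]
scene orange [394. 173.] 84 [ 460.3 -282.    20.4] [ 454. -291.    6.] [ 472. -279.   38.]
scene orange [364. 197.] 77 [ 470.2 -166.3   23. ] [ 466. -175.    6.] [ 478. -162.   36.]
scene orange [ 84. 335.] 272 [679.1 474.7  16.1] [674. 442.  11.] [686. 503.  19.]
scene orange [166. 410.] 275 [451.5 467.3  14.3] [418. 457.  11.] [465. 500.  17.]
scene stand 4 755 [505. 107.   4.] [616. 226.  16.] [542.3 187.2   8.5]
scene stand 46 320 [524. 148.  46.] [583. 205.  55.] [549.  180.6  48.9]
scene stand 58 178 [540. 164.  58.] [567. 190.  86.] [551.  179.7  75.7]
scene clips 379 ((461.7104797363281, -235.20626831054688), (161.47080993652344, 106.44414520263672), 72.81272888183594) 2.9287868313835963
```

The smaller clip (grip top 36 mm) is the one I need. It lies near (474,-172) with its mouth roughly along +x. The stand is near (554,173). I'll move over the clip, turning the hand 90°.

```bash
python3 -m pendant '[[[-0.86,-0.25,0.2,0.5,1],[-0.86,-0.25,0.2,0.5,1],[-0.86,-0.25,0.2,0.5,1],[-0.86,-0.25,0.2,0.5,1],[-0.86,-0.25,0.2,0.5,1],[-0.86,-0.25,0.2,0.5,1],[-0.86,-0.25,0.2,0.5,1],[-0.86,-0.25,0.2,0.5,1],[-0.86,-0.25,0.2,0.5,1],[-0.86,-0.25,0.2,0.5,1],[-0.86,-0.25,0.2,0.5,1],[-0.86,-0.25,0.2,0.5,1]]]' 80
python3 - <<'E'
from h import *
s=ctrl.sense();c=ctrl.get_calibration("wrist");print(c,rot(s["ee_rot"]).round(3))
p,d=ctrl.capture("wrist");np.savez("w1.npz",p=p,d=d);cv2.imwrite("pics/w1.png",p)
W=cloud(d,c);hsv=cv2.cvtColor(p,cv2.COLOR_BGR2HSV)
org=((hsv[...,0]<18)&(hsv[...,1]>170)&(hsv[...,2]>100)&(np.linalg.norm(W[...,:2]-[474,-172],axis=-1)<50)).astype(np.uint8)
q=W[org>0];t=q[q[:,2]>32];print(len(t),cv2.minAreaRect(t[:,:2].astype(np.float32)),np.median(t[:,2]))
m=(W[...,2]>2.5)&(W[...,2]<9)&(np.linalg.norm(W[...,:2]-[490,-172],axis=-1)<45)&(hsv[...,1]<70)&(hsv[...,2]>100)
print(m.sum(),cv2.minAreaRect(W[m][:,:2].astype(np.float32)),cv2.boxPoints(cv2.minAreaRect(W[m][:,:2].astype(np.float32))))
E
```

```text
time_s: 1.3
eef_pos: [474.9, -171.9, 169.8]
ee_rot: [-0.0, 1.0, -0.0, -0.0]
force: [-0.1, 0.0, 0.0]
grip_width: 0.993
grip_force: 0.0
{'K': array([[307.06545625,   0.        , 277.19151363],
       [  0.        , 307.06545625, 210.23613359],
       [  0.        ,   0.        ,   1.        ]]), 'D': array([0.01147537, 0.        , 0.        , 0.        , 0.        ]), 'origin': array([ 548.12055091, -171.58047321,  333.86377454]), 'rotation': array([ 0.1036921 ,  0.69948663, -0.69935346, -0.10426472])} [[ 1.    -0.001 -0.   ]
 [-0.001 -1.     0.   ]
 [-0.    -0.    -1.   ]]
155 ((473.08782958984375, -172.4295654296875), (11.281304359436035, 13.781708717346191), 71.25739288330078) 36.20015664930378
798 ((494.237060546875, -180.63662719726562), (28.855566024780273, 61.300132751464844), 69.71693420410156) [[ 460.48602 -183.54466]
 [ 517.98505 -204.79488]
 [ 527.9881  -177.72859]
 [ 470.48907 -156.47838]]
```

View pics/w1.png

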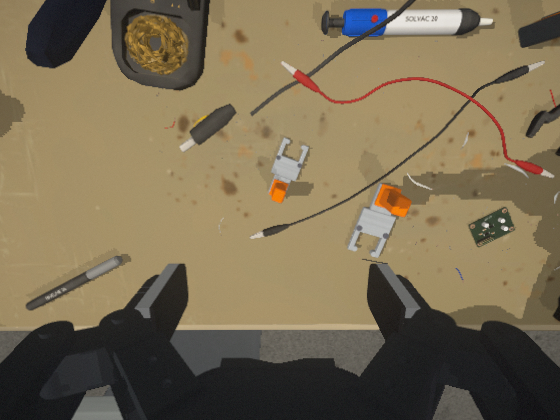

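The wrist view shows the target clip at (285,170) with its post at (279,190) and its mouth up and to the right. That gives a heading of -20.3° with the post at (473.2,-172.6). A cable runs at (308,218), so I'll descend with the hand only partly open.

```bash
python3 -m pendant '[[[-0.0085,0.0035,0.2,0.113,0.4],[-0.0085,0.0035,0.4,0.113,0.4],[-0.0085,0.0035,0.5,0.113,0.4],[-0.0085,0.0035,0.6,0.113,0.4],[-0.0085,0.0035,0.75,0.113,0.4],[-0.0085,0.0035,0.805,0.113,0.4],[-0.0085,0.0035,0.805,0.113,0.4],[-0.0085,0.0035,0.805,0.113,0],[-0.0085,0.0035,0.805,0.113,0],[-0.0085,0.0035,0.805,0.113,0],[-0.0085,0.0035,0.805,0.113,0],[-0.0085,0.0035,0.805,0.113,0]]]' 80
```

```text
time_s: 2.55
eef_pos: [474.1, -173.1, 10.5]
ee_rot: [0.0, 0.984, -0.176, 0.001]
force: [-1.1, 1.4, 5.9]
grip_width: 0.088
grip_force: 78.5
```

```bash
python3 -m pendant '[[[0,0,-0.1,0,0],[0,0,-0.35,0,0],[0,0,-0.6,-0.05,0],[0,0,-0.65,-0.113,0],[0,0,-0.65,-0.113,0],[0,0,-0.65,-0.113,0]]]'
python3 - <<'E'
from h import *
s=ctrl.sense();c=ctrl.get_calibration("wrist");print(s["eef_pos"],s["force"])
p,d=ctrl.capture("wrist");np.savez("w2.npz",p=p,d=d);cv2.imwrite("pics/w2.png",p)
Rt=rot(s["ee_rot"]);W=(cloud(d,c)-s["eef_pos"])@Rt
hsv=cv2.cvtColor(p,cv2.COLOR_BGR2HSV)
m=(W[...,2]>-15)&(W[...,2]<30)&(abs(W[...,1])<25)&(W[...,0]>9)&(W[...,0]<70)
t=W[m].astype(np.float32);print(len(t),cv2.minAreaRect(t[:,:2]),np.percentile(t,[2,50,98],axis=0).round(1))
A=np.c_[t,np.ones(len(t))];k=np.linalg.lstsq(A[:,[0,1,3]],t[:,2],rcond=None)[0];print("plane z=",k)
E
```

```text
time_s: 3.15
eef_pos: [473.4, -172.8, 140.0]
ee_rot: [0.0, 1.0, 0.0, 0.001]
force: [0.6, 0.7, -1.1]
grip_width: 0.089
grip_force: 78.5
[ 473.44596318 -172.78986957  140.04763646] [ 0.57197212  0.72399117 -1.14479103]Traceback (most recent call last):
  File "<stdin>", line 7, in <module>
cv2.error: OpenCV(4.12.0) /io/opencv/modules/imgproc/src/convhull.cpp:143: error: (-215:Assertion failed) total >= 0 && (depth == CV_32F || depth == CV_32S) in function 'convexHull'
```

View pics/w2.png

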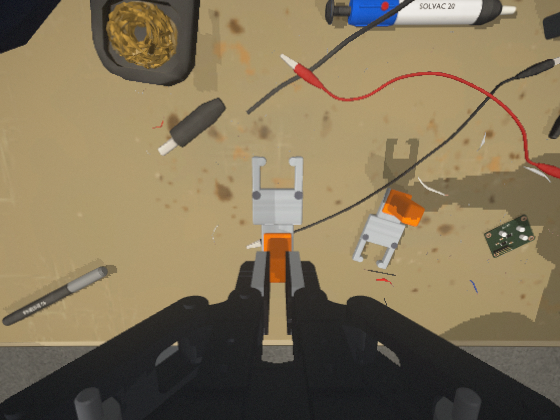

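The clip is held squarely, with its plate at (277,207), tips at (258,160) and (297,160), and post at (277,255). I'll measure its pose in the hand.

```bash
python3 - <<'E'
from h import *
s=ctrl.sense();c=ctrl.get_calibration("wrist");z=np.load("w2.npz");d=z["d"];p=z["p"]
print(d[205,277],d[170,258],d[255,277])
Rt=rot(s["ee_rot"]);W=(cloud(d,c)-s["eef_pos"])@Rt
for v,u in [(160,258),(160,297),(207,277),(190,265),(190,290),(220,265),(220,290),(240,277),(270,277)]: print(u,v,W[v,u].round(1))
# ray/plane fallback: plate top plane at tool z ~ +4 (5mm above underside)
C=(c["origin"]-s["eef_pos"])@Rt; M=Rt.T@rot(c["rotation"]); print(C,M.round(3))
for zt in (0,4):
  for u,v in [(252,157),(302,157),(252,223),(303,223),(277,283)]:
    r=M@np.r_[cv2.undistortPoints(np.array([[[u,v]]],float),c["K"],c["D"])[0,0],1]; print(zt,u,v,(C+r*(zt-C[2])/r[2]).round(1))
E
```

```text
176.07199 170.6887 157.19986
258 160 [ 50.5 -11.1   5.5]
297 160 [50.6 10.4  5.5]
277 207 [23.6 -0.6  5.5]
265 190 [33.6 -7.4  5.7]
290 190 [33.7  6.8  5.5]
265 220 [15.6 -7.6  5.9]
290 220 [15.8  7.   5.5]
277 240 [ 6.1 -0.6 -1.6]
277 270 [ -0.7  -0.6 -24.5]
[  73.16345211   -0.43682978 -164.08201001] [[ 0.001 -0.957 -0.29 ]
 [ 1.     0.001 -0.   ]
 [ 0.    -0.29   0.957]]
0 252 157 [ 52.9 -13.9   0. ]
0 302 157 [52.9 12.7  0. ]
0 252 223 [ 15.8 -14.7   0. ]
0 303 223 [15.8 14.1  0. ]
0 277 283 [-22.4  -0.6   0. ]
4 252 157 [ 52.4 -14.2   4. ]
4 302 157 [52.4 13.   4. ]
4 252 223 [ 14.4 -15.1   4. ]
4 303 223 [14.4 14.5  4. ]
4 277 283 [-24.7  -0.6   4. ]
```

Plate is level, with its underside 10.5 mm below the TCP and its origin at about tool (43,-0.6). Next I'll carry it to a spot short of the stand and measure the spindle with the same camera.

```bash
python3 -m pendant '[[[-0.165,-0.2,0,0,0],[-0.165,-0.4,0,0,0],[-0.165,-0.6,0,0,0],[-0.165,-0.86,0,0,0],[-0.165,-0.86,0,0,0]]]'; python3 -m pendant '[[[0,-0.25,0,0,0],[0,-0.5,0,0,0],[0,-0.75,0,0,0],[0,-0.86,0,0,0],[0,-0.86,0,0,0],[0,-0.86,0,0,0]]]'
cat > sp.py <<'E'
from h import *
import sys
from scipy.optimize import least_squares
n=sys.argv[1]
s=ctrl.sense();c=ctrl.get_calibration("wrist");print(s["eef_pos"],s["force"])
p,d=ctrl.capture("wrist");np.savez(n+".npz",p=p,d=d);cv2.imwrite(f"pics/{n}.png",p)
W=cloud(d,c)
near=np.linalg.norm(W[...,:2]-[554,173],axis=-1)
for lo,hi,r in ((60,110,22),(44,54,36)):
    m=(W[...,2]>lo)&(W[...,2]<hi)&(near<r)
    t=W[m]; zt=np.percentile(t[:,2],90); q=t[abs(t[:,2]-zt)<2.5][:,:2].astype(np.float32)
    print(lo,len(q),"z",zt.round(1),"circle",cv2.minEnclosingCircle(q),"rect",np.percentile(q,[1,50,99],axis=0).round(1))
vv,uu=np.where((W[...,2]>60)&(W[...,2]<110)&(near<22)); print("px",uu.min(),uu.max(),vv.min(),vv.max())
E
python3 sp.py w3
```

```text
time_s: 3.7
eef_pos: [439.5, 3.6, 139.0]
ee_rot: [-0.001, 1.0, 0.002, -0.0]
force: [0.5, -1.0, -0.5]
grip_width: 0.092
grip_force: 78.6
time_s: 4.3
eef_pos: [440.3, 170.9, 138.8]
ee_rot: [0.0, 1.0, -0.0, -0.0]
force: [-0.4, -0.5, -1.0]
grip_width: 0.089
grip_force: 78.7
[440.29408783 170.93188122 138.83633374] [-0.38455407 -0.50193822 -0.99187004]
60 1228 z 83.7 circle ((554.4701538085938, 174.7365264892578), 12.697187423706055) rect [[543.1 163.2]
 [554.6 174.8]
 [565.7 186.4]]
44 3557 z 51.1 circle ((553.9846801757812, 174.6345977783203), 29.023712158203125) rect [[526.7 147.7]
 [551.2 174.4]
 [581.4 201.9]]
px 253 291 29 76
```

View pics/w3.png

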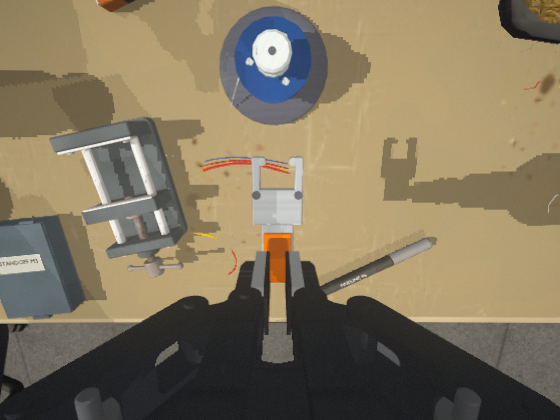

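The spindle axis is at about (554.3,174.7); its head is at pixel (272,52), and the clip is straight. I'll move the plate over the head and feel downward in 2 mm steps, stopping on force.

```bash
cat > chk.py <<'E'
from rig import ctrl
import sys
s=ctrl.sense(); print(s["eef_pos"].round(2),s["force"].round(1))
sys.exit(abs(s["force"][2])>3.2)
E
python3 -m pendant '[[[0.2,-0.016,0,0,0],[0.4,-0.016,0,0,0],[0.485,-0.016,0,0,0],[0.485,-0.016,0.05,0,0],[0.485,-0.016,0.1,0,0],[0.485,-0.016,0.1,0,0],[0.485,-0.016,0.1,0,0]]]' >/dev/null; python3 chk.py &&
python3 -m pendant '[[[0,0,0.01,0,0],[0,0,0.01,0,0]]]'>/dev/null && python3 chk.py &&
python3 -m pendant '[[[0,0,0.01,0,0],[0,0,0.01,0,0]]]'>/dev/null && python3 chk.py &&
python3 -m pendant '[[[0,0,0.01,0,0],[0,0,0.01,0,0]]]'>/dev/null && python3 chk.py &&
python3 -m pendant '[[[0,0,0.01,0,0],[0,0,0.01,0,0]]]'>/dev/null && python3 chk.py &&
python3 -m pendant '[[[0,0,0.01,0,0],[0,0,0.01,0,0]]]'>/dev/null && python3 chk.py &&
python3 -m pendant '[[[0,0,0.01,0,0],[0,0,0.01,0,0]]]'>/dev/null && python3 chk.py &&
python3 -m pendant '[[[0,0,0.01,0,0],[0,0,0.01,0,0]]]'>/dev/null && python3 chk.py &&
python3 -m pendant '[[[0,0,0.01,0,0],[0,0,0.01,0,0]]]'>/dev/null && python3 chk.py &&
python3 -m pendant '[[[0,0,0.01,0,0],[0,0,0.01,0,0]]]'>/dev/null && python3 chk.py &&
python3 -m pendant '[[[0,0,0.01,0,0],[0,0,0.01,0,0]]]'>/dev/null && python3 chk.py
```

```text
[536.5  174.33 118.98] [-0.2  0.3 -0.1]False
```

```bash
sed -i 's/sys.exit(\(.*\))$/sys.exit(int(\1))/' chk.py
python3 -m pendant '[[[0,0,0.01,0,0],[0,0,0.01,0,0]]]'>/dev/null && python3 chk.py &&
python3 -m pendant '[[[0,0,0.01,0,0],[0,0,0.01,0,0]]]'>/dev/null && python3 chk.py &&
python3 -m pendant '[[[0,0,0.01,0,0],[0,0,0.01,0,0]]]'>/dev/null && python3 chk.py &&
python3 -m pendant '[[[0,0,0.01,0,0],[0,0,0.01,0,0]]]'>/dev/null && python3 chk.py &&
python3 -m pendant '[[[0,0,0.01,0,0],[0,0,0.01,0,0]]]'>/dev/null && python3 chk.py &&
python3 -m pendant '[[[0,0,0.01,0,0],[0,0,0.01,0,0]]]'>/dev/null && python3 chk.py &&
python3 -m pendant '[[[0,0,0.01,0,0],[0,0,0.01,0,0]]]'>/dev/null && python3 chk.py &&
python3 -m pendant '[[[0,0,0.01,0,0],[0,0,0.01,0,0]]]'>/dev/null && python3 chk.py &&
python3 -m pendant '[[[0,0,0.01,0,0],[0,0,0.01,0,0]]]'>/dev/null && python3 chk.py &&
python3 -m pendant '[[[0,0,0.01,0,0],[0,0,0.01,0,0]]]'>/dev/null && python3 chk.py &&
python3 -m pendant '[[[0,0,0.01,0,0],[0,0,0.01,0,0]]]'>/dev/null && python3 chk.py &&
python3 -m pendant '[[[0,0,0.01,0,0],[0,0,0.01,0,0]]]'>/dev/null && python3 chk.py
```

```text
[537.11 174.54 117.3 ] [ 0.7  0.  -1.2]
[537.18 174.52 114.98] [ 0.5  0.8 -0.2]
[537.15 174.47 112.8 ] [ 0.3 -0.1 -0.7]
[537.18 174.47 110.8 ] [ 1.   0.2 -1.5]
[537.17 174.45 108.81] [ 0.   0.3 -0.9]
[537.18 174.45 106.83] [ 0.5 -0.6 -0.2]
[537.16 174.46 104.83] [ 0.7 -0.2 -1.4]
[537.19 174.47 102.84] [ 0.1 -0.1  0.4]
[537.19 174.46 100.83] [ 0.3  0.2 -0.9]
[537.17 174.47  98.81] [-0.2 -1.1 -0.7]
[537.17 174.47  96.84] [-1.4  0.8 -0.2]
[537.18 174.48  94.82] [ 0.5 -0.3  0.7]
```

```bash

python3 -m pendant '[[[0,0,0.005,0,0],[0,0,0.005,0,0]]]'>/dev/null && python3 chk.py &&
python3 -m pendant '[[[0,0,0.005,0,0],[0,0,0.005,0,0]]]'>/dev/null && python3 chk.py &&
python3 -m pendant '[[[0,0,0.005,0,0],[0,0,0.005,0,0]]]'>/dev/null && python3 chk.py &&
python3 -m pendant '[[[0,0,0.005,0,0],[0,0,0.005,0,0]]]'>/dev/null && python3 chk.py &&
python3 -m pendant '[[[0,0,0.005,0,0],[0,0,0.005,0,0]]]'>/dev/null && python3 chk.py
```

```text
[537.26 174.48  93.97] [ 0.2 -0.3 -0.8]
[537.42 174.53  93.26] [-0.4  0.2  0.6]
[537.53 174.6   93.12] [-2.7  0.4  8.1]
```

Contact came at TCP z = 93.25 mm, so the groove centre is at TCP z = 73.0. I'll lift, back out past the head, lower to groove height and check again.

```bash
python3 -m pendant '[[[0,0,-0.04,0,0],[-0.1,0.0015,-0.04,0,0],[-0.31,0.0015,-0.04,0,0],[-0.31,0.0015,-0.04,0,0],[-0.31,0.0015,0.06,0,0],[-0.31,0.0015,0.0945,0,0],[-0.31,0.0015,0.0945,0,0],[-0.31,0.0015,0.0945,0,0]]]'; python3 sp.py w4; python3 - <<'E'
from h import *
s=ctrl.sense();c=ctrl.get_calibration("wrist");d=np.load("w4.npz")["d"]
W=(cloud(d,c)-s["eef_pos"])@rot(s["ee_rot"])
m=(W[...,2]>1)&(W[...,2]<12)&(abs(W[...,1])<18)&(W[...,0]>9)&(W[...,0]<54)
t=W[m].astype(np.float32);print(len(t),cv2.minAreaRect(t[:,:2]),np.percentile(t,[1,50,99],axis=0).round(1))
print(np.linalg.lstsq(np.c_[t[:,:2],np.ones(len(t))],t[:,2],rcond=None)[0])
E
```

```text
time_s: 8.85
eef_pos: [475.8, 174.2, 73.6]
ee_rot: [-0.0, 1.0, -0.0, 0.0]
force: [0.9, 0.4, -0.5]
grip_width: 0.09
grip_force: 78.6
[475.76981639 174.20164171  73.61165066] [ 0.85006687  0.44978884 -0.4726105 ]
60 2197 z 83.7 circle ((554.3228759765625, 175.06260681152344), 12.896151542663574) rect [[542.8 163.3]
 [554.4 174.8]
 [566.  186.4]]
44 5728 z 51.0 circle ((554.180419921875, 174.8649139404297), 29.09876251220703) rect [[526.9 147.8]
 [555.  174.8]
 [581.6 201.9]]
px 251 303 76 133Traceback (most recent call last):
  File "<stdin>", line 5, in <module>
cv2.error: OpenCV(4.12.0) /io/opencv/modules/imgproc/src/convhull.cpp:143: error: (-215:Assertion failed) total >= 0 && (depth == CV_32F || depth == CV_32S) in function 'convexHull'
```

View pics/w4.png

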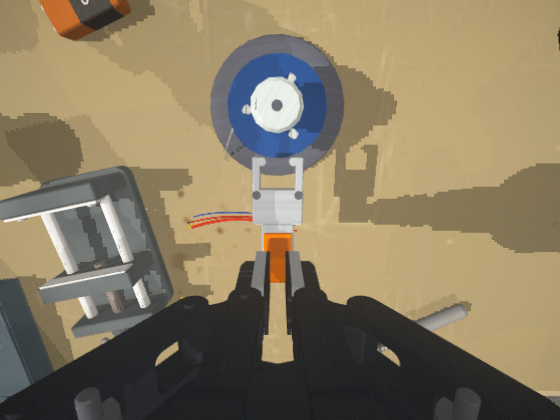

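The in-hand pose is unchanged (plate at pixels 252–302, tips at row 157). The spindle at (277,104) is in line with it. I'll lower 0.6 mm and ease the tips in under the head.

```bash
python3 - <<'E'
from h import *
s=ctrl.sense();c=ctrl.get_calibration("wrist");d=np.load("w4.npz")["d"]
W=(cloud(d,c)-s["eef_pos"])@rot(s["ee_rot"])
m=(W[...,2]>1)&(W[...,2]<12)&(abs(W[...,1])<18)&(W[...,0]>9)&(W[...,0]<54)
t=W[m];print(len(t),np.percentile(t,[1,50,99],axis=0).round(1))
print(np.linalg.lstsq(np.c_[t[:,:2],np.ones(len(t))],t[:,2],rcond=None)[0])
E
python3 -m pendant '[[[0,0,0.003,0,0],[0.03,0,0.003,0,0],[0.06,0,0.003,0,0],[0.06,0,0.003,0,0]]]'>/dev/null && python3 chk.py &&
python3 -m pendant '[[[0.015,0,0,0,0],[0.03,0,0,0,0],[0.03,0,0,0,0]]]'>/dev/null && python3 chk.py
```

```text
2621 [[  9.6 -14.4   4. ]
 [ 26.6  -0.6   5.5]
 [ 51.7  13.8   7.4]]
[1.22326209e-02 1.15330674e-03 5.17321257e+00]
[488.29 174.09  72.71] [-0.1 -0.2 -1.2]
[493.66 174.14  72.59] [-0.5  0.1 -0.4]
```

```bash
sed 's/sys.exit.*/sys.exit(int(abs(s["force"][0])>14 or abs(s["force"][2])>6))/' chk.py > chx.py
python3 -m pendant '[[[0.005,0,-0.002,0,0],[0.005,0,-0.002,0,0]]]'>/dev/null && python3 chx.py &&
python3 -m pendant '[[[0.005,0,0,0,0],[0.005,0,0,0,0]]]'>/dev/null && python3 chx.py &&
python3 -m pendant '[[[0.005,0,0,0,0],[0.005,0,0,0,0]]]'>/dev/null && python3 chx.py &&
python3 -m pendant '[[[0.005,0,0,0,0],[0.005,0,0,0,0]]]'>/dev/null && python3 chx.py &&
python3 -m pendant '[[[0.005,0,0,0,0],[0.005,0,0,0,0]]]'>/dev/null && python3 chx.py &&
python3 -m pendant '[[[0.005,0,0,0,0],[0.005,0,0,0,0]]]'>/dev/null && python3 chx.py &&
python3 -m pendant '[[[0.005,0,0,0,0],[0.005,0,0,0,0]]]'>/dev/null && python3 chx.py &&
python3 -m pendant '[[[0.005,0,0,0,0],[0.005,0,0,0,0]]]'>/dev/null && python3 chx.py &&
python3 -m pendant '[[[0.005,0,0,0,0],[0.005,0,0,0,0]]]'>/dev/null && python3 chx.py &&
python3 -m pendant '[[[0.005,0,0,0,0],[0.005,0,0,0,0]]]'>/dev/null && python3 chx.py
```

```text
[494.35 174.19  73.05] [-0.3 -0.3 -0.9]
[495.37 174.19  73.02] [-0.1 -0.1 -0.7]
[496.39 174.17  73.  ] [ 0.   0.6 -0.5]
[497.41 174.18  73.01] [ 0.8  0.5 -0.3]
[498.32 174.23  72.97] [ 0.3  0.1 -0.4]
[499.01 174.22  72.89] [-2.4  0.1 -0. ]
[499.44 174.24  72.85] [-5.2  1.4  3.7]
[500.01 174.25  72.82] [-8.2  0.2  3.6]
[501.17 174.28  72.84] [-5.5 -0.2  3.3]
[502.49 174.27  72.86] [-4.7  0.5  1.4]
```

```bash

python3 -m pendant '[[[0.005,0,0,0,0],[0.005,0,0,0,0]]]'>/dev/null && python3 chx.py &&
python3 -m pendant '[[[0.005,0,0,0,0],[0.005,0,0,0,0]]]'>/dev/null && python3 chx.py &&
python3 -m pendant '[[[0.005,0,0,0,0],[0.005,0,0,0,0]]]'>/dev/null && python3 chx.py &&
python3 -m pendant '[[[0.005,0,0,0,0],[0.005,0,0,0,0]]]'>/dev/null && python3 chx.py &&
python3 -m pendant '[[[0.005,0,0,0,0],[0.005,0,0,0,0]]]'>/dev/null && python3 chx.py &&
python3 -m pendant '[[[0.005,0,0,0,0],[0.005,0,0,0,0]]]'>/dev/null && python3 chx.py &&
python3 -m pendant '[[[0.005,0,0,0,0],[0.005,0,0,0,0]]]'>/dev/null && python3 chx.py &&
python3 -m pendant '[[[0.005,0,0,0,0],[0.005,0,0,0,0]]]'>/dev/null && python3 chx.py &&
python3 -m pendant '[[[0.005,0,0,0,0],[0.005,0,0,0,0]]]'>/dev/null && python3 chx.py &&
python3 -m pendant '[[[0.005,0,0,0,0],[0.005,0,0,0,0]]]'>/dev/null && python3 chx.py
```

```text
[503.78 174.25  72.89] [-4.2 -0.1  1.9]
[505.65 174.2   73.01] [-0.9 -0.6 -0.9]
[507.21 174.15  73.16] [ 2.1 -0.2 -0.6]
[508.49 174.11  73.3 ] [ 5.3 -0.3 -2.7]
[508.92 174.15  73.14] [ 4.1  0.5 -2.6]
[509.55 174.16  73.02] [ 5.2  0.1 -1.7]
[510.11 174.2   72.93] [ 1.6  0.4 -1.1]
[510.92 174.2   72.85] [ 1.  -0.1 -1.4]
[512.03 174.16  72.83] [ 0.5 -0.1 -0.4]
[512.66 174.22  72.83] [-4.   0.9  1.8]
```

The nubs passed the core and the front edge is now on its stop. I'll relax 0.6 mm, open the hand, retreat upward and look.

```bash

python3 -m pendant '[[[-0.003,0,0,0,0],[-0.003,0,0,0.0,0],[-0.003,0,0,0,0.2],[-0.003,0,0,0,0.35],[-0.003,0,0,0,0.5],[-0.003,0,0,0,0.5],[-0.003,0,-0.02,0,0.5],[-0.003,0,-0.15,0,0.5],[-0.003,0,-0.35,0,0.5],[-0.1,0,-0.45,0,0.5],[-0.25,0,-0.45,0,0.5],[-0.25,0,-0.45,0,0.5]]]'; python3 -m pendant '[[[0,0,0,0,0.5],[0,0,0,0,0.5]]]'
python3 - <<'E'
from h import *
s=ctrl.sense();c=ctrl.get_calibration("wrist")
p,d=ctrl.capture("wrist");W=cloud(d,c)
cv2.imwrite("pics/w5.png",p)
hsv=cv2.cvtColor(p,cv2.COLOR_BGR2HSV)
o=(hsv[...,0]<18)&(hsv[...,1]>170)&(np.linalg.norm(W[...,:2]-[510,175],axis=-1)<25)
t=W[o];t=t[t[:,2]>np.percentile(t[:,2],95)-3];print("post top",t.mean(0).round(1),len(t))
m=(W[...,2]>63)&(W[...,2]<72)&(abs(W[...,1]-175)<18)&(W[...,0]>518)&(W[...,0]<575);t=W[m]
print(np.percentile(t,[1,50,99],axis=0).round(1),np.linalg.lstsq(np.c_[t[:,:2],np.ones(len(t))],t[:,2],rcond=None)[0])
E
```

```text
time_s: 14.8
eef_pos: [461.2, 174.5, 163.9]
ee_rot: [-0.0, 1.0, 0.0, 0.0]
force: [0.6, 0.5, 0.1]
grip_width: 0.503
grip_force: 0.0
time_s: 15.0
eef_pos: [464.0, 174.1, 163.0]
ee_rot: [-0.0, 1.0, -0.0, 0.0]
force: [-1.0, -0.2, 1.4]
grip_width: 0.502
grip_force: 0.0
post top [507.3 174.3  93. ] 265
[[518.1 160.8  63.2]
 [533.3 174.8  65.5]
 [562.9 188.9  69.1]] [ 1.07890177e-01 -6.18426916e-04  8.06350634e+00]
```

View pics/w5.png

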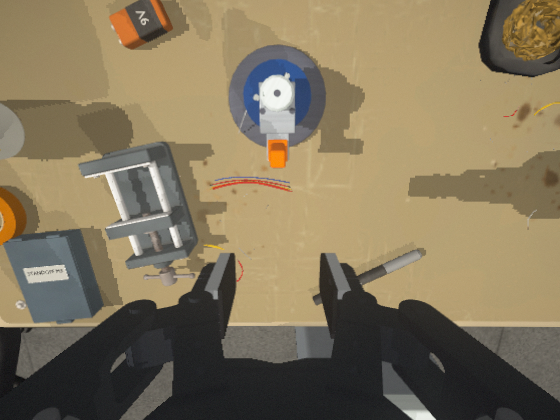

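The clip is in the groove and released, with its post at (278,152) and the head at (277,93). It sags about 0.1 rad, under the 0.2 limit, and its origin works out within about 1 mm of the axis. The bystanders look undisturbed, so I'm handing in.

```bash
python3 -c "
from rig import ctrl
print(ctrl.finish_job())"
```

```text
the job is handed in; nothing more can be done
None
```

The clip is in the spindle's groove, snapped home and released, and I handed the job in after about 15 s of robot time. The system returned no verdict. The highest force I read while pushing it on was about 8 N, and it sits with a backward tilt of about 0.1 rad against the 0.2 limit.

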